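Free a marked stamp body from its left-hand clamp

TASK

The stamp body in the fixture whose clamp nut has a plain straight bar handle has been marked. That nut has a left-hand thread: it is tight against its stop anticlockwise, so loosen it by turning it clockwise (seen from above) about a quarter turn, which swings its clamp finger off the part. Then lift that stamp body out and set it down upright inside the empty grey tray, without dropping it, and let go; leave the stamp body in the other fixture, the one with the star-shaped knob, where it is.

Things in the scene. Friction and masses are not known exactly. Their poses are not given: they have to be found in the camera images.
- bar_nut (a joint): Turn of the bar-handled steel clamp nut about its upright axis, rad: 0 = tight (dead stop against anticlockwise), growing as it turns CLOCKWISE seen from above (left-hand thread, loosening), end stop 2.0. Starts at 0 to 0.1; about 0.12 N m of friction, stays where left, does not rise. Finger clear of the part from about 0.6; over 0.9 counts as loosened, a quarter turn is usual.
- bar_nut_grip (a point): On the nut's axis, near mid-height of its bar handle, 94 mm above the table; turns with the nut. Handle 56 mm along this x, 14 mm along y, 78 to 106 mm above the table; z up. Under it the 16 mm wide clamp finger, 62 to 70 mm above the table, runs along +x to 88 mm out, over the part when tight. Nut and part stand 80 mm apart on a bolted-down aluminium plate 170 x 80 x 14 mm.
- part: Turned aluminium stamp body to take out: foot 44 mm dia., 20 mm high, then a straight stem 30 mm dia. up to 55 mm; about 0.15 kg. Origin at the centre of its underside, z up the stem. It stands in an 8 mm deep, 46 mm nest in the fixture plate: underside 6 mm, top 61 mm above the table. The clamp finger is 1 mm above its top until the nut is turned.
- tray: Empty grey plastic tray, fixed, 130 x 130 mm outside and 25 mm high, 4 mm walls and 4 mm floor. Origin at the centre of its underside, x and y along its sides.
- other_part: An identical stamp body in the nest of the other fixture, whose clamp nut has a low five-lobed star knob instead of a bar; leave it where it is. Origin at the centre of its underside.
Not all that is in view belongs to the job. What is shaped like the part that bears bar_nut but purple is not meant. What is shaped like the part but orange is not meant.

How it is judged:
On the way, in this order (a step that is already met when the one before it is completed fails the run):
1. the bar-handled nut is loosened: turned clockwise to more than 0.9 rad (value of joint bar_nut above 0.9 rad), for 0.1 s.
2. the part, still held in the gripper, is brought down inside the tray to within about 15 mm of its floor (x of part in the frame of tray between -0.05 and 0.05 m and y of part in the frame of tray between -0.05 and 0.05 m and z of part in the frame of tray below 0.02 m and contact force between the fingers and part above 0.5 N), for 0.05 s.
At the end, for the whole second after the job is handed in: The part stands upright (within 10 degrees) and at rest on the floor of the tray, its centre within 50 mm of the tray's centre along each side; the bar-handled nut is still turned clockwise past 0.9 rad; the other part is within 15 mm of where it was (x of part in the frame of tray between -0.05 and 0.05 m and y of part in the frame of tray between -0.05 and 0.05 m and z of part in the frame of tray below 0.012 m and angle between part's own z axis and vertical below 0.175 rad and linear speed of part below 0.02 m/s and value of joint bar_nut above 0.9 rad and distance of other_part from where it was at the start of the episode below 0.015 m); the robot touches nothing.
It fails at once if the other part is moved by more than 15 mm (distance of other_part from where it was at the start of the episode above 0.015 m).
It also fails if it takes over 58 s, if anything falls off the work surface, if the arm or the gripper's body presses on something with over 40 N, if the wrist force passes 120 N, or if a joint passes its speed limit or range.

ROBOT

A 7-joint arm with a two-finger parallel gripper is mounted at the origin on the work surface. World frame = base frame: x ahead of the robot, y to its left, z up, the work surface at z = 0. Lengths are in m, angles in rad, forces in N, time in s.
With the tool pointing down it reaches from about 0.4 to 0.85 m from the base axis. Payload 6.9 kg.
Tool frame: the origin (TCP) lies midway between the tips of the shut fingers; the grasp point (between the pads) lies behind it (ctrl.pinch_z is the z of the grasp point in the tool frame, in m); z points along the fingers, y is the line along which they close (so a half turn about z gives the same grasp; the last joint's range is limited). The gripper opens to 85 mm and grips with 20 to 120 N. Pads are 22 mm wide; open, the fingers measure 114 mm over their backs; the gripper's body (76 mm by 85 mm) begins 54 mm behind the grasp point. The pads swing forward as they close: fully open they stand 13 mm farther back than shut.
Start: joints at [-1.117, 0.507, -0.238, 1.5, 0.126, 1.149, -0.155], TCP at [0.214, 0.587, 0.231] pointing down, gripper open.
Joint ranges: [-3.08, 3.08], [-0.24, 2.05], [-1.43, 1.35], [0, 2.5], [-1.52, 4.66], [0.17, 1.96], [-2.89, 2.89]. Speed limits (rad/s): [2.39, 2.39, 3.14, 3.14, 3.14, 3.14, 3.14].

INTERFACE

Orientations are given as a unit quaternion [w, x, y, z].
In Python, from station import ctrl, get_state, vision, ticket, models gives the robot as it stands. Calls block until the motion is done:
- ctrl.movep(position, orientation): joint-space move of the TCP to a pose.
- ctrl.movel(position, frame=None, max_speed=0.15): straight line of the TCP; frame=None keeps the orientation; max_speed is the mean speed in m/s.
- ctrl.set_joints(angles): joint-space move.
- ctrl.ungrasp() and ctrl.close_gripper(force=None): open the fingers fully, or close them until they stop; force is the grip in N (None keeps the last).
- ctrl.pause(seconds).
- ctrl.ik(position, orientation): joint angles nearest the present ones, or None.
- get_state(): the state.
- vision.grab_frame(name): name is "scene" or "top" or "wrist"; returns (picture, depth): 400x640x3 uint8, blue, green, red; 400x640 float32, m along the optical axis (not along the pixel's ray), 0 where there is no reading.
- vision.camera_info(name): a dict with "mtx" (3x3 intrinsics, pixels), "dist_coeffs" ([k1, k2, p1, p2, k3] as OpenCV has them; the pictures are not rectified), "R" (3x3) and "t" (3): a world point X has camera coordinates R X + t; the wrist camera has in their place "hand_eye" (4x4, takes a point from camera to tool coordinates, whose origin is the TCP and whose axes are the flange's). Camera axes: x right, y down, z forward; pixel columns grow to the right and rows downward; lengths in m; the calibration is good to about 2 mm. A picture is of the moment at which its call begins: read the wrist's pose just before it. camera_info takes no time and is no camera call.
A pose or a line that the arm cannot do raises ctrl.Unreachable and nothing moves.
- ticket.close_job(): hands the job in; it is judged then, once.
Trained networks look in the newest picture that a camera, given by its name, has taken for a name from the list of things; names that differ only in an ending like _2 or _b are one class to them, and where a whole thing is asked for, a point or a joint stands for the part that bears it (a point fixed in the world has none). Each returns a list of dicts, best first, with "p" (0 to 1); they miss things now and then, are a little off and sometimes report something else, mostly with a low value. They report only what shows in the picture. A call takes as long as a camera call. They do not tell look-alikes from the thing itself.
- models.recognise(camera, target): "point" ([column, row] in pixels, amid what is visible of it).
- models.masks_of(camera, target): "mask" (400x640 bool, what is visible of it) and "point" ([column, row] in pixels, amid what is visible of it).
The state is a dict: "time": time; "qpos": joint angles; "qd": joint speeds; "tau": joint torques, N m; "tcp_pos": TCP position; "eef_rot": TCP orientation; "contact_force": force on the tool from outside, world axes, zero at the start; "wrist_torque": the same for the moment, N m; "width": finger opening in m; "gripper_force": force on a finger pad.
Only numpy, scipy, OpenCV 4.12 (cv2) and the standard library are available. Lean on these libraries where they do the work, as an engineer would, in place of code of your own. Each camera call takes 0.05 s, during which the arm holds its last target. There are 200 camera calls.

## Working session

There is one attempt and no reset: what is moved stays moved. The work goes in short steps, each a Python script; the robot and the scene stay as the last script left them, time stands still between calls to the robot, and variables do not carry over. Pictures are saved under pics/ and viewed, at most 10 in all, crops included, and the job is handed in when it is done.

```bash
ls; mkdir -p pics
python3 - <<'E'
from station import ctrl,get_state,vision,models
import cv2,numpy as np
s=get_state();print(s['time'],s['eef_rot'],s['width'],ctrl.pinch_z)
a=[]
for n in ("scene","top"):
    im,d=vision.grab_frame(n);np.savez(f"pics/{n}0.npz",im=im,d=d);a.append(im)
    c=vision.camera_info(n);print(n,c)
    for t in ("bar_nut","part","tray"):
        print(t,[(np.round(r["point"]),round(r["p"],2)) for r in models.recognise(n,t)])
cv2.imwrite("pics/a.png",a[0]);cv2.imwrite("pics/b.png",a[1])
E
```

```text
pics
0.0 [-1.33210859e-04  1.73492544e-01  9.84834781e-01 -8.79253459e-04] 0.08520865416705856 -0.0187
scene {'mtx': array([[392.11659008,   0.        , 328.88541229],
       [  0.        , 392.11659008, 196.07900482],
       [  0.        ,   0.        ,   1.        ]]), 'dist_coeffs': array([-0.03359291,  0.        ,  0.        ,  0.        ,  0.        ]), 'R': array([[-0.54890435,  0.83577264, -0.01371514],
       [ 0.55778254,  0.35401168, -0.75070258],
       [-0.62256136, -0.41971398, -0.66049794]]), 't': array([ 0.26336946, -0.19890667,  1.14144205])}
bar_nut [(array([225., 182.]), 0.67)]
part [(array([249., 247.]), 0.9), (array([214., 221.]), 0.65), (array([414., 320.]), 0.18)]
tray [(array([330., 226.]), 0.87)]
top {'mtx': array([[477.72152168,   0.        , 323.75166324],
       [  0.        , 477.72152168, 202.07662776],
       [  0.        ,   0.        ,   1.        ]]), 'dist_coeffs': array([-0.04134864,  0.        ,  0.        ,  0.        ,  0.        ]), 'R': array([[ 0.02035674, -0.99971648, -0.01235146],
       [-0.98079623, -0.01757162, -0.1942421 ],
       [ 0.19396999,  0.0160684 , -0.98087586]]), 't': array([-0.00440218,  0.49427954,  1.02643179])}
bar_nut [(array([455., 286.]), 0.98), (array([422., 178.]), 0.7)]
part [(array([408., 159.]), 0.77), (array([368., 157.]), 0.69)]
tray [(array([322., 211.]), 0.55)]
```

View pics/a.png

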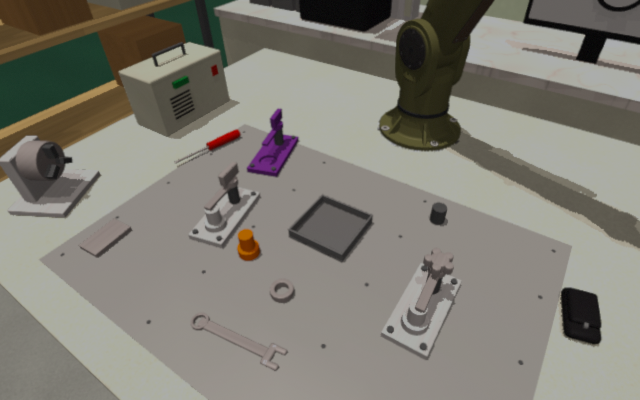

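View pics/b.png

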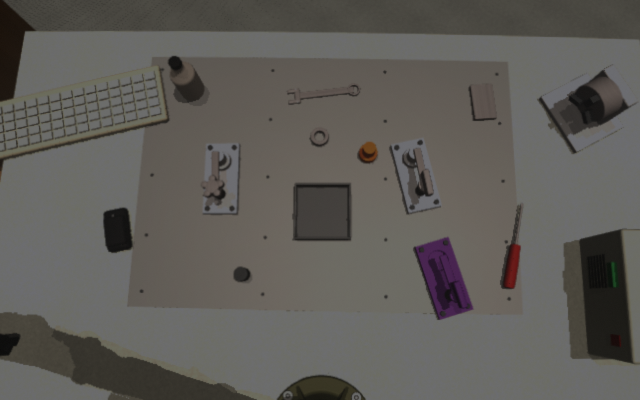

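The scene view shows the bar fixture around (225,210), tray (330,226), star fixture (425,305), with the orange and purple decoys nearby. In the top view the bar fixture is at (415,175), its bar at (427,182), the tray at (322,211) and the star fixture at (220,178).

```bash
cat > h.py <<'E'
import cv2,numpy as np
from station import vision
def cloud(d,c,box):
    "world points of a pixel box u0,v0,u1,v1 (fixed cameras)"
    u0,v0,u1,v1=box
    v,u=np.mgrid[v0:v1,u0:u1]; z=d[v0:v1,u0:u1].ravel()
    p=cv2.undistortPoints(np.stack([u.ravel(),v.ravel()],1).astype(np.float64)[:,None],c["mtx"],c["dist_coeffs"])[:,0]
    X=np.c_[p*z[:,None],z]; ok=z>0
    return X[ok]
def world(d,n,box):
    c=vision.camera_info(n); return (cloud(d,c,box)-c["t"])@c["R"]
def rect(P):
    (x,y),(w,h),a=cv2.minAreaRect((P[:,:2]*1000).astype(np.float32)); return np.round([x,y,w,h,a],1)
E
python3 - <<'E'
from h import *
for n,box in (("top",(385,130,445,218)),("scene",(185,155,265,246))):
    P=world(np.load(f"pics/{n}0.npz")["d"],n,box)
    print(n,len(P))
    for lo,hi in ((.009,.02),(.057,.0645),(.064,.074),(.098,.112)):
        Q=P[(P[:,2]>lo)&(P[:,2]<hi)]
        if len(Q)>4: print(lo,hi,len(Q),rect(Q),np.round(Q.mean(0),4))
for n,box in (("top",(285,175,360,248)),("scene",(280,190,380,262))):
    P=world(np.load(f"pics/{n}0.npz")["d"],n,box); Q=P[(P[:,2]>.02)&(P[:,2]<.03)]; print("tray",n,len(Q),rect(Q))
for n in("top","scene"):
    im=np.load(f"pics/{n}0.npz")["im"]
    b=(385,130,445,218) if n=="top" else (185,155,265,246)
    cv2.imwrite(f"pics/c_{n}.png",cv2.resize(im[b[1]:b[3],b[0]:b[2]],None,fx=6,fy=6,interpolation=2))
a,b=[cv2.imread(f"pics/c_{n}.png") for n in("top","scene")]
H=528;o=np.zeros((546,360+480,3),np.uint8);o[:528,:360]=a;o[:546,360:]=b
cv2.imwrite("pics/c.png",cv2.resize(o,(800,520)))
E
```

```text
top 5263
0.009 0.02 1624 [ 571.3 -209.1  172.    81.6   13.5] [ 0.5649 -0.2056  0.0129]
0.057 0.0645 66 [ 570.  -206.9  108.9   23.1   13.9] [ 0.6022 -0.1957  0.0605]
0.064 0.074 204 [ 566.3 -208.5  102.9   31.3   14.9] [ 0.5826 -0.2074  0.0685]
0.098 0.112 174 [ 531.8 -218.3   55.5   14.7   11.9] [ 0.5309 -0.218   0.1039]
scene 7254
0.009 0.02 1636 [ 540.5 -272.1  335.   210.9   37.3] [ 0.5612 -0.2094  0.0144]
0.057 0.0645 127 [ 608.7 -170.6  158.8   75.2   50.7] [ 0.6049 -0.1893  0.0605]
0.064 0.074 265 [ 573.  -210.9   99.4   23.1    4.4] [ 0.5818 -0.2074  0.0692]
0.098 0.112 156 [ 536.5 -218.    54.6   15.9    9.2] [ 0.5373 -0.2163  0.1042]
tray top 378 [478.1   9.4 128.7 129.8   0.8]
tray scene 533 [483.4   6.6 132.2 131.    1.4]
```

View pics/c.png

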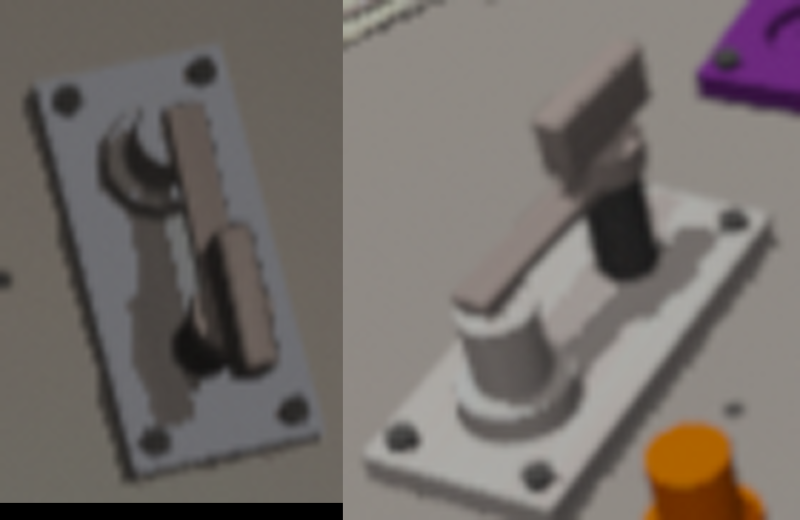

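The crops confirm it. The bar lies nearly along the plate with its finger over the part, and the nut and part are about 80 mm apart. Estimates agree: nut (0.533,-0.218), plate yaw 13.5°, part (0.610,-0.200), tray (0.480,0.008). Next I'll go above the nut and take a close look.

```bash
cat >> h.py <<'E'
from scipy.spatial.transform import Rotation as Ro
def quat(phi,s=1):
    "tool down, closing line perpendicular to heading phi"
    y=s*np.array([-np.sin(phi),np.cos(phi),0]);z=np.array([0,0,-1.]);x=np.cross(y,z)
    return np.roll(Ro.from_matrix(np.c_[x,y,z]).as_quat(),1)
def wcloud(d,st,box=(0,0,640,400)):
    c=vision.camera_info("wrist");T=c["hand_eye"];X=cloud(d,c,box)@T[:3,:3].T+T[:3,3]
    return X@Ro.from_quat(np.roll(st["eef_rot"],-1)).as_matrix().T+st["tcp_pos"]
E
python3 - <<'E'
from h import *
from station import ctrl,get_state
for s in (1,-1):
    q=ctrl.ik([.533,-.218,.13],quat(.21,s)); q2=ctrl.ik([.533,-.218,.13],quat(-.6,s)); print(s,np.round(q,2) if q is not None else q,np.round(q2,2) if q2 is not None else q2)
s=min((1,-1),key=lambda s:(lambda q:9 if q is None else abs(q[6]+.7))(ctrl.ik([.533,-.218,.13],quat(.21,s))))
print("use",s)
ctrl.movep([.55,-.213,.28],quat(.21,s))
st=get_state();im,d=vision.grab_frame("wrist");cv2.imwrite("pics/w1.png",im)
print(st["time"],st["qpos"],st["tcp_pos"])
P=wcloud(d,st);P=P[np.hypot(P[:,0]-.571,P[:,1]+.209)<.1]
for lo,hi in ((.009,.02),(.057,.0625),(.066,.074),(.100,.112)):
    Q=P[(P[:,2]>lo)&(P[:,2]<hi)]
    if len(Q)>4: print(lo,hi,len(Q),rect(Q),np.round(Q.mean(0),4))
E
```

```text
1 [ 0.3   0.53  0.07  1.77 -0.05  0.84  2.17] [ 0.16  0.54  0.3   1.78 -0.2   0.85  1.52]
-1 [-0.14  0.66  0.81  1.78 -0.57  0.95 -0.45] [-0.11  0.64  0.75  1.78 -0.53  0.94 -1.3 ]
use -1
3.45 [-0.09694537  0.48745681  0.6950158   1.52304564 -0.32212426  1.24849554
 -0.71547385] [ 0.55043009 -0.21197023  0.2797962 ]
0.009 0.02 5731 [ 572.6 -211.8  169.4   80.5   13.6] [ 0.581  -0.2094  0.0137]
0.057 0.0625 286 [ 613.1 -201.4   25.9   29.2   35.3] [ 0.6136 -0.1978  0.0605]
0.066 0.074 837 [ 579.7 -214.4   83.1   30.4    8.3] [ 0.5893 -0.2105  0.0695]
0.1 0.112 660 [ 534.7 -220.8   55.7   14.    10.6] [ 0.5359 -0.2204  0.105 ]
```

View pics/w1.png

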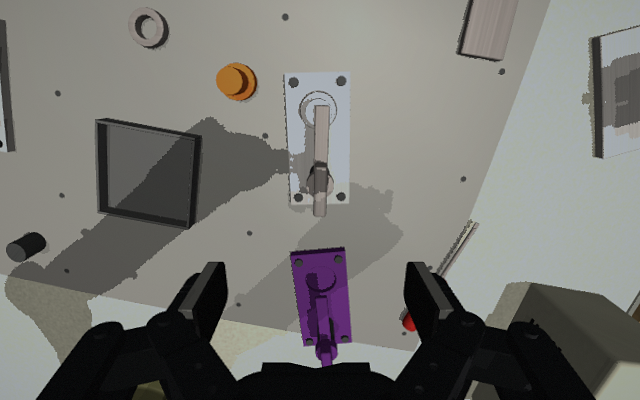

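The wrist view shows the bar at (320,190), finger (320,130), part (318,105), and no obstacle near the nut. The wrist and fixed cameras agree within about 2 mm. Next: grip the bar and turn it clockwise.

Run:
```python
from h import *
from station import ctrl,get_state
x,y,phi=.5345,-.2198,.187
ctrl.movep([x,y,.16],quat(phi,-1))
ctrl.movel([x,y,.0775],max_speed=.08)
ctrl.close_gripper(40)
s=get_state();print(s["time"],s["width"],s["gripper_force"],s["tcp_pos"],s["contact_force"],s["qpos"])
for i in range(3):
    q=np.array(get_state()["qpos"]);q[6]-=.52;ctrl.set_joints(q)
    s=get_state();print(s["width"],s["tcp_pos"],s["contact_force"],s["wrist_torque"][2],q[6],s["qpos"][6])
ctrl.ungrasp();ctrl.movel([x,y,.2])
# look: over the part, from nut side
X,Y=.612,-.201
ctrl.movep([.565,-.212,.28],quat(.237,-1))
st=get_state();im,d=vision.grab_frame("wrist");cv2.imwrite("pics/w2.png",im)
print(st["time"])
P=wcloud(d,st);P=P[np.hypot(P[:,0]-.571,P[:,1]+.209)<.1]
for lo,hi in ((.009,.02),(.057,.0635),(.066,.074),(.100,.112)):
    Q=P[(P[:,2]>lo)&(P[:,2]<hi)]
    if len(Q)>4: print(lo,hi,len(Q),rect(Q),np.round(Q.mean(0),4))
Q=P[(P[:,2]>.057)&(P[:,2]<.064)&(np.hypot(P[:,0]-.612,P[:,1]+.201)<.025)]
print("part",cv2.minEnclosingCircle((Q[:,:2]*1000).astype(np.float32)),Q.mean(0))
```

```text
5.8833 0.013202121024548739 44.63005744583825 [ 0.5350965  -0.22008251  0.07849458] [-1.16582158  0.56454091  7.22365338] [-0.00450277  0.66550536  0.57469368  1.8246489  -0.490204    0.79508364
 -0.56037299]
0.013132993496744298 [ 0.53507833 -0.22028382  0.07853572] [ 0.34778347 -0.26977789  0.14840784] -0.1607549974881659 -1.0803729877268151 -1.0772080440706016
0.01349525709688137 [ 0.53497488 -0.22045438  0.07854457] [-1.03925801 -1.21301138  0.13410408] -0.10159386430730169 -1.5972080440706016 -1.5926854362781722
0.01325588406493083 [ 0.53475679 -0.22052709  0.07851848] [-1.74160974 -1.21856929  0.17518838] -0.1054408440606768 -2.112685436278172 -2.1077022951497173
10.4083
0.009 0.02 5467 [ 572.8 -211.6  168.7   80.5   13.5] [ 0.5882 -0.2072  0.0137]
0.057 0.0635 558 [ 580.3 -230.1  112.3   37.2   46.9] [ 0.6112 -0.2026  0.0607]
0.066 0.074 757 [ 543.6 -255.3   21.2  103.4    6.6] [ 0.5468 -0.2704  0.0692]
0.1 0.112 660 [ 534.4 -220.9   14.2   55.    12.1] [ 0.5355 -0.2206  0.1048]
part ((611.1749267578125, -202.38645935058594), 14.995756149291992) [ 0.61148472 -0.20229426  0.06066154]
```

View pics/w2.png

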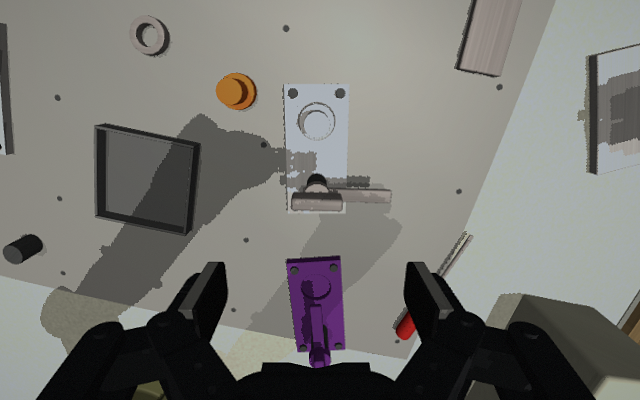

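The nut is turned by about 1.55 rad and the finger now points right at (360,195). The part is free at (317,121), and the radius fit of 15.0 mm matches the stem. Next: grasp, lift and carry to the tray.

Run:
```python
from h import *
from station import ctrl,get_state
X,Y=.6112,-.2024
def rep(t):
    s=get_state();print(t,round(s["time"],2),round(s["width"],4),round(float(np.max(s["gripper_force"])),1),np.round(s["tcp_pos"],4),np.round(s["contact_force"],1))
ctrl.movep([X,Y,.15],quat(.237,-1))
ctrl.movel([X,Y,.031],max_speed=.08);rep("down")
ctrl.close_gripper(50);rep("closed")
z=get_state()["tcp_pos"][2]
ctrl.movel([X,Y,.05],max_speed=.04);ctrl.movel([X,Y,.17]);rep("lift")
ctrl.movel([.48,.008,.17],max_speed=.15);rep("over")
st=get_state();im,d=vision.grab_frame("wrist")
im2,d2=vision.grab_frame("scene")
cv2.imwrite("pics/w3.png",np.hstack([cv2.resize(im,(400,250)),cv2.resize(im2[80:330,150:550],(400,250))]))
print(z)
```

```text
down 12.7 0.085 0.0 [ 0.6115 -0.2025  0.0316] [ 0.   0.7 -0.5]
closed 13.26 0.0285 49.4 [ 0.6114 -0.2025  0.0313] [-0.6 -0.1  3. ]
lift 14.83 0.0289 49.4 [ 0.6106 -0.2021  0.1689] [-0.  -0.3 -1.2]
over 16.63 0.0289 49.4 [0.4803 0.0073 0.17  ] [ 0.4 -0.4 -2.1]
0.03127851819993562
```

View pics/w3.png

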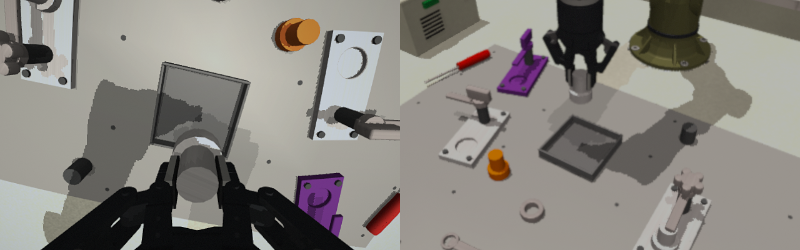

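The part is held upright above the tray (wrist view at (200,165)) and its nest is empty at (350,62). Next I'll lower it until it touches.

Run:
```python
from h import *
from station import ctrl,get_state
x,y=.48,.008
ctrl.movel([x,y,.06],max_speed=.1);ctrl.movel([x,y,.033],max_speed=.03)
f0=get_state()["contact_force"][2]
for z in np.arange(.032,.0265,-.001):
    ctrl.movel([x,y,z],max_speed=.02);s=get_state();f=s["contact_force"][2]-f0
    print(round(z,3),round(s["tcp_pos"][2],4),round(f,1))
    if f>4: break
ctrl.pause(.2);ctrl.ungrasp();ctrl.pause(.2)
ctrl.movel([x,y,.2],max_speed=.1);s=get_state();print(s["time"],s["contact_force"])
ctrl.movel([.42,.0,.30])
st=get_state();im,d=vision.grab_frame("wrist");im2,d2=vision.grab_frame("scene")
cv2.imwrite("pics/w4.png",np.hstack([cv2.resize(im,(400,250)),cv2.resize(im2[80:330,150:550],(400,250))]))
P=wcloud(d,st);Q=P[(np.hypot(P[:,0]-.48,P[:,1]-.008)<.055)&(P[:,2]>.035)&(P[:,2]<.09)]
T=Q[Q[:,2]>.055];print(len(Q),np.round(Q.max(0),4),len(T),rect(T) if len(T) else 0)
P=world(d2,"scene",(280,180,380,262));Q=P[(np.hypot(P[:,0]-.48,P[:,1]-.008)<.055)&(P[:,2]>.054)];print(len(Q),Q.mean(0) if len(Q) else 0)
```

```text
0.032 0.0321 1.0
0.031 0.0309 0.5
0.03 0.0299 -0.6
0.029 0.0292 4.4
22.8833 [0.17986537 0.42978392 0.27863319]
517 [0.4954 0.0222 0.0606] 511 [480.9   7.5  28.7  28.4  13.5]
134 [0.48402619 0.00851091 0.05826958]
```

View pics/w4.png

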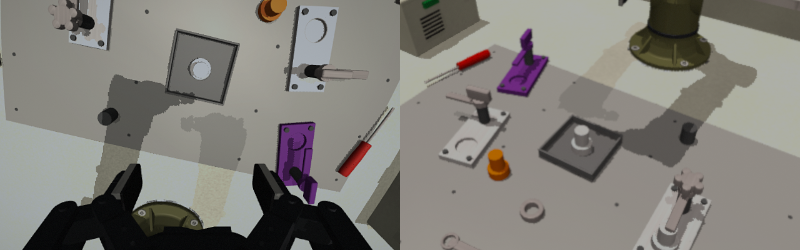

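The part stands upright in the middle of the tray, at (200,68) in the wrist view with its top about 59 mm up. The nut is still turned and the gripper is clear, so I'm handing in.

```bash
python3 -c "
from station import ticket
print(ticket.close_job())"
```

```text
the job is handed in; nothing more can be done
None
```

I turned the bar nut about 1.55 rad clockwise, set the stamp body upright at the centre of the grey tray, left the other fixture untouched and handed the job in at about 24 s; no verdict was returned.

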